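# Turn the packing-bench carousel to the chute

## Robot

A 6-joint arm with a two-finger parallel gripper is mounted at the origin on the work surface. World frame = base frame: x ahead of the robot, y to its left, z up, the work surface at z = 0. Lengths are in m, angles in rad, forces in N, time in s.
With the tool pointing down it reaches from about 0.425 to 0.95 m from the base axis. Payload 3.5 kg.
Tool frame: the origin (TCP) lies at the very end of the fingers, on their centre line; the grasp point (between the pads) lies 19 mm behind it; z points along the fingers, y is the direction in which the jaws open and shut (so a half turn about z gives the same grasp; the last joint's range is limited). The gripper opens to 85 mm and grips with 20 to 120 N. Pads are 22 mm wide; open, the fingers measure 114 mm over their backs; the gripper's body (76 mm by 85 mm) begins 54 mm behind the grasp point. The pads swing forward as they close: fully open they stand 13 mm farther back than shut.
Start: joints at [1.005, 0.286, 1.577, -0, 1.279, -0.15], TCP at [0.273, 0.617, 0.231] pointing down, gripper open.
Joint ranges: [-2.77, 2.77], [-0.9, 2.22], [0.21, 2.48], [-1.53, 4.67], [0.24, 2.81], [-2.84, 2.84]. Speed limits (rad/s): [2.79, 2.79, 3.14, 3.14, 3.14, 3.14].

## Interface

Orientations are given as a unit quaternion [x, y, z, w].
In Python, from plant import get_state, read_camera, get_calibration, ticket, search_frame, cut_out, pinpoint gives the robot as it stands.
- The arm moves only by the tool move_arm, never from a script. Its argument "plan" is a list that holds one entry, the list of rows, each a list of 7 numbers: the turn, a rotation vector about the tool's x, y, z in degrees, then the shift along the tool's x, y, z in m, then the finger opening in m, from 0 to 0.0854. In form: [[[ax, ay, az, x, y, z, hand], ...]]. A call has exactly 5 rows; each row is the pose to reach, as a shift and turn from the pose measured when the call began, along the tool's axes at that moment; what a row does not reach only later rows make up. A row lasts 1/8 s, in which the tool goes at most 62.5 mm and 10.7 degrees, less where a joint would pass 70% of its speed; a pose out of reach is approached as far as the arm can. A call with a gripper value outside its range is refused whole. The fingers move at their own pace and stop on an object; "force" is the grip in N (left out, the last holds). Time passes only in rows, so rows that repeat a pose let the fingers close, or fill a call up. It gives the time, the measured TCP pose, the force and the opening at its end, in the units of the state.
- get_state(): the state, without advancing time (a new reading comes with each control period).
- read_camera(name): name is "scene" or "top" or "wrist"; returns the picture (400x640x3 uint8, red, green, blue); there is no depth.
- get_calibration(name): a dict with "mtx" (3x3 intrinsics, pixels), "dist_coeffs" ([k1, k2, p1, p2, k3] as OpenCV has them; the pictures are not rectified), "extrinsics" (4x4, takes a point from camera to world coordinates); the wrist camera has in their place "hand_eye" (4x4, takes a point from camera to tool coordinates, whose origin is the TCP and whose axes are the flange's). Camera axes: x right, y up, looking along -z (the intrinsics and any distortion apply to the point x, -y, -z); pixel columns grow to the right and rows downward; lengths in m; the calibration is good to about 2 mm. A picture is of the moment at which its call begins: read the wrist's pose just before it. get_calibration takes no time and is no camera call.
- ticket.sign_off(): hands the job in, once; it reports no verdict.
Trained networks look in the newest picture that a camera, given by its name, has taken for a name from the list of things; names that differ only in an ending like _2 or _b are one class to them, and where a whole thing is asked for, a point or a joint stands for the part that bears it (a point fixed in the world has none). Each returns a list of dicts, best first, with "p" (0 to 1); they miss things now and then, are a little off and sometimes report something else, mostly with a low value. They report only what shows in the picture. A call takes as long as a camera call.
- search_frame(camera, query): "centre" ([column, row] in pixels, amid what is visible of it).
- cut_out(camera, query): "pixels" (400x640 bool, what is visible of it) and "centre" ([column, row] in pixels, amid what is visible of it).
- pinpoint(camera, query): "centre" ([column, row] in pixels: a listed point, or the origin of a listed thing).
The state is a dict: "time": time; "qpos": joint angles; "dq": joint speeds; "joint_efforts": joint torques, N m; "eef_pos": TCP position; "tcp_rot": TCP orientation; "contact_force": force on the tool from outside, world axes, zero at the start; "wrist_torque": the same for the moment, N m; "opening": opening from 0.0 (shut) to 1.0 (fully open).
Only numpy, scipy, OpenCV 4.12 (cv2) and the standard library are available. Lean on these libraries where they do the work, as an engineer would, in place of code of your own. Each camera call takes 0.05 s, during which the arm holds its last target.

## Task

Bring the round canister on the packing bench's carousel round to the chute: turn the carousel by pushing the upright pegs on its rim with the fingertips, gently, until the canister stands squarely in front of the chute's mouth, in line with the middle of the chute, and leave the carousel at rest. Do not touch or lift the canister or the cartons that ride on the carousel, and leave the other things on the bench where they are.

Things in the scene. Friction and masses are not known exactly. Their poses are not given: they have to be found in the camera images.
- foot: Fixed steel foot of the carousel with its fixed aluminium chute. Origin on the carousel's vertical axis at bench height. The chute runs straight out from the axis along the foot's own -x axis: an open channel 84 mm wide between low side rails, 162 to 294 mm from the axis, falling outwards, nowhere higher than 52 mm above the bench.
- chute_mouth (a point): Middle of the chute's mouth (its inner, higher end, beside the disc's rim), on the chute's centre line, 162 mm from the carousel's axis, 40 mm above the bench.
- disc: White turning disc of the carousel, 310 mm in diameter, 15 mm thick. Origin on its axis at its underside; its top is 45 mm above the bench. Turns freely both ways (no stop in reach) with slight drag, 1 to 2 N at the rim, and stops soon after it is let go. x and y turn with it. Five bays between low dividers (20 mm tall, to 108 mm from the axis) hold one loose item each, in any order.
- peg0 (a point): One of five equal upright steel pegs on the disc's rim, 14 mm in diameter, 40 mm tall (from 45 to 85 mm above the bench). This point is on its axis, half-way up, 140 mm from the disc's axis in the disc's +x direction. The others stand at the same radius, 72, 144, 216 and 288 degrees further round. The items in the bays reach at most 108 mm from the axis.
- canister: The round one of the five items: plain brown cardboard canister with a lid, 52 mm in diameter, 65 mm tall, loose, standing in a bay of the carousel about 74 mm from the axis (top 110 mm above the bench). Origin at the centre of its underside. Not to be touched.
- carton_a: One of the four square items: plain brown cardboard carton, 42 x 42 mm and 50 mm tall, standing loose in a bay of the carousel (about 74 mm from the axis); origin at the centre of its underside. Not to be touched.
- carton_b: One of the four square items: plain brown cardboard carton, 42 x 42 mm and 50 mm tall, standing loose in a bay of the carousel (about 74 mm from the axis); origin at the centre of its underside. Not to be touched.
- carton_c: One of the four square items: plain brown cardboard carton, 42 x 42 mm and 50 mm tall, standing loose in a bay of the carousel (about 74 mm from the axis); origin at the centre of its underside. Not to be touched.
- carton_d: One of the four square items: plain brown cardboard carton, 42 x 42 mm and 50 mm tall, standing loose in a bay of the carousel (about 74 mm from the axis); origin at the centre of its underside. Not to be touched.
- tape: Roll of packing tape lying flat, 90 mm in diameter, 45 mm tall, beside the carousel; loose bystander. Origin at the centre of its underside.
- mug: White mug with a handle, 76 mm in diameter, 85 mm tall, beside the carousel; loose bystander. Origin at the centre of its underside.
- brush: Hand brush lying on the bench; loose bystander.
- jar: Closed jar, 60 mm in diameter, 85 mm tall; loose bystander. Origin at the centre of its underside.

How it is judged:
By the outcome, as a careful person would: the job done as asked, in the order asked, and still so for the second after the job is handed in, with the robot touching nothing.
It also fails if it takes over 61 s, if anything falls off the work surface, if the arm or the gripper's body presses on something with over 40 N, if the wrist force passes 120 N, or if a joint passes its speed limit or range.

## Working session

There is one attempt and no reset: what is moved stays moved. The work goes in short steps, Python scripts to look and compute and a tool call to move; the robot and the scene stay as the last step left them, time stands still between calls to the robot, and variables do not carry over. Pictures are saved under pics/ and viewed, and the job is handed in when it is done.

Besides the shell and the picture viewer there is one more tool, called after "Call:" in YAML: its name, and indented under it one key for each argument. move_arm: Moves the arm, as the interface text tells. Its arguments: {"type":"object","properties":{"plan":{"type":"array","items":{"type":"array","items":{"type":"array","items":{"type":"number"}}}},"force":{"type":"number"}},"required":["plan"]}

```bash
mkdir -p pics; cat > h.py <<'E'
import numpy as np, cv2
from plant import *
def save(cam,n):
    im=read_camera(cam); cv2.imwrite(f'pics/{n}.png',im[:,:,::-1]); return im
def ray(cam,px,T=None):
    c=get_calibration(cam); 
    u=cv2.undistortPoints(np.array([[px]],float),np.array(c['mtx'],float),np.array(c['dist_coeffs'],float))[0,0]
    E=np.array(c['extrinsics']) if T is None else T@np.array(c['hand_eye'])
    d=E[:3,:3]@np.array([u[0],-u[1],-1.]); return E[:3,3],d
def atz(cam,px,z,T=None):
    o,d=ray(cam,px,T); return o+d*(z-o[2])/d[2]
def proj(cam,P):
    c=get_calibration(cam);E=np.linalg.inv(np.array(c['extrinsics']))
    p=(E[:3,:3]@np.atleast_2d(P).T).T+E[:3,3]; p=p*[1,-1,-1]
    return cv2.projectPoints(p,np.zeros(3),np.zeros(3),np.array(c['mtx'],float),np.array(c['dist_coeffs'],float))[0][:,0]
E
python3 - <<'E'
from h import *
print(get_state())
save('top','top0');
for q,z in [('foot',0),('chute_mouth',.04),('disc',.03),('peg0',.065),('canister',.045),('carton_a',.045),('tape',0),('mug',0),('jar',0),('brush',0)]:
    for r in pinpoint('top',q)[:5]: print(q,round(r['p'],2),np.round(r['centre'],1),np.round(atz('top',r['centre'],z),4))
save('scene','scene0')
for q,z in [('foot',0),('chute_mouth',.04),('disc',.03),('peg0',.065),('canister',.045)]:
    for r in pinpoint('scene',q)[:5]: print(q,round(r['p'],2),np.round(r['centre'],1),np.round(atz('scene',r['centre'],z),4))
E
```

```text
{'time': 0.0, 'qpos': array([ 1.00501154e+00,  2.87130446e-01,  1.57819260e+00, -1.56923686e-05,
        1.27860760e+00, -1.50011711e-01]), 'dq': array([ 0.00250119, -0.00017083,  0.00099972, -0.00049542,  0.00237531,
       -0.00105167]), 'joint_efforts': array([ 2.29833444e-03, -4.05966568e+01, -2.92635047e+01, -9.49661376e-05,
        5.76973718e-03,  6.55039628e-06]), 'eef_pos': array([0.27225336, 0.61693182, 0.22996222]), 'tcp_rot': array([ 2.06390045e-01,  9.78469102e-01, -1.09755224e-03, -4.02471154e-04]), 'contact_force': array([ 1.24032877,  0.35610675, -1.09995154]), 'wrist_torque': array([ 0.00498349, -0.01258711,  0.01761679]), 'opening': 0.9997420243982837}
foot 0.67 [331.7 175.7] [ 0.6763 -0.0299  0.    ]
chute_mouth 0.42 [238.6 212.4] [0.5302 0.3226 0.04  ]
disc 0.78 [309.2 208.7] [0.543  0.0567 0.03  ]
peg0 0.59 [294.9 245. ] [0.4035 0.1081 0.065 ]
peg0 0.58 [329.2 174.8] [ 0.6657 -0.0204  0.065 ]
canister 0.54 [293.  202.4] [0.5654 0.117  0.045 ]
carton_a 0.62 [300.7 227.1] [0.4717 0.088  0.045 ]
carton_a 0.61 [330.5 196.1] [ 0.5879 -0.0245  0.045 ]
carton_a 0.54 [289.6 207.3] [0.5469 0.1297 0.045 ]
carton_a 0.51 [307.  187.9] [0.6204 0.0641 0.045 ]
carton_a 0.48 [324.1 224. ] [0.4824 0.0005 0.045 ]
tape 0.62 [240.8 212.2] [0.5367 0.3215 0.    ]
tape 0.54 [299.7 243.8] [0.4131 0.0945 0.    ]
jar 0.71 [198.4 233.7] [0.4553 0.4826 0.    ]
brush 0.98 [460.1 233.5] [ 0.4465 -0.5145  0.    ]
brush 0.72 [308.2 188.1] [0.6282 0.0616 0.    ]
brush 0.46 [291.9 203.1] [0.5701 0.1246 0.    ]
chute_mouth 0.94 [362.  164.6] [0.3912 0.1031 0.04  ]
chute_mouth 0.29 [352.5 185.2] [0.4764 0.0825 0.04  ]
peg0 0.8 [309.6 228.4] [ 0.6646 -0.0236  0.065 ]
peg0 0.2 [479.4 203.4] [0.4962 0.475  0.065 ]
canister 0.84 [357.4 207.4] [0.5585 0.1083 0.045 ]
```

```bash
python3 - <<'E'
import cv2
a=cv2.imread('pics/top0.png'); cv2.imwrite('pics/top0c.png',cv2.resize(a[130:290,210:410],None,fx=4,fy=4)[:600,:800])
a=cv2.imread('pics/scene0.png'); cv2.imwrite('pics/scene0c.png',cv2.resize(a[120:320,230:510],None,fx=2.8,fy=2.8)[:600,:800])
E
```

```text
(no output)
```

View pics/top0.png

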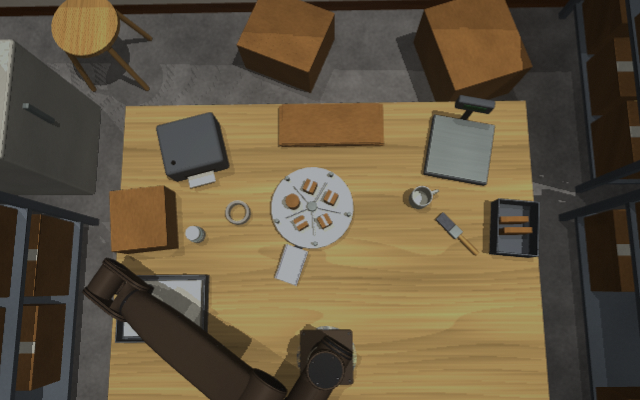

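View pics/scene0.png

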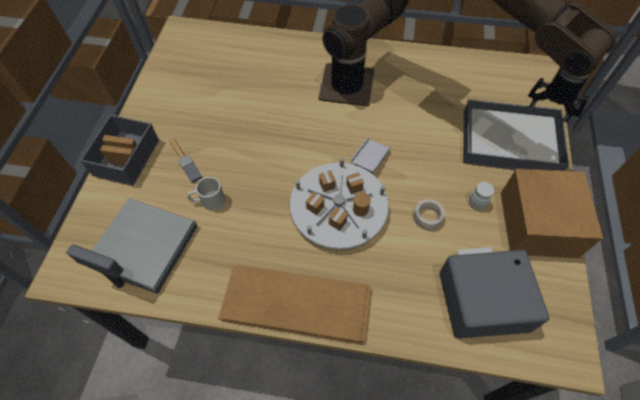

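```bash
ls pics
```

```text
scene0.png
scene0c.png
top0.png
top0c.png
```

View pics/top0c.png

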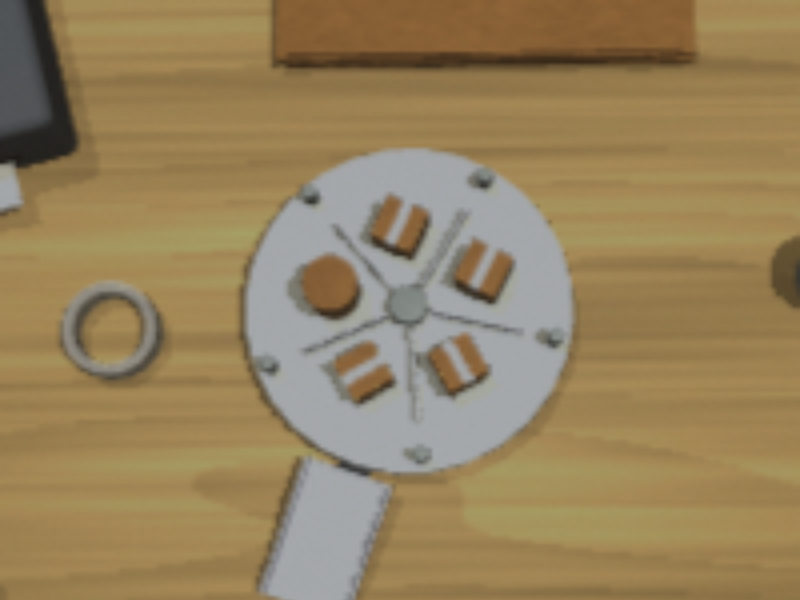

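View pics/scene0c.png

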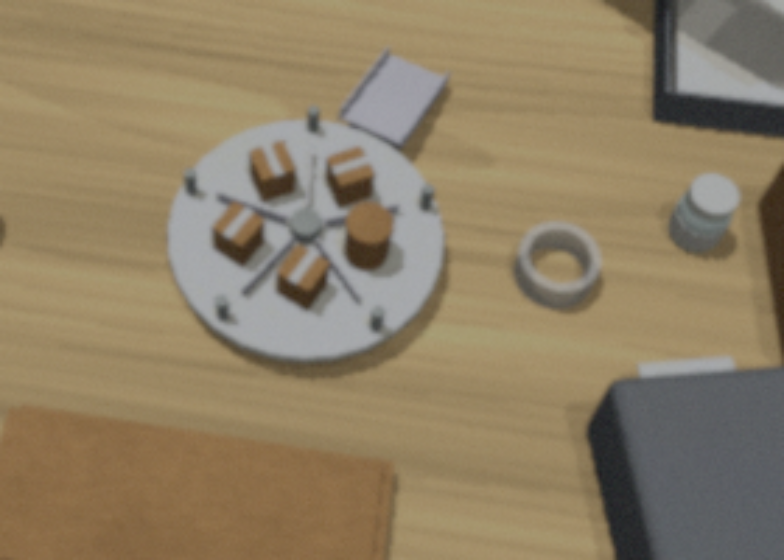

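The top view shows the disc centred at about (312,206) px, with the canister at its left at (292,202). The chute is at the bottom left, about (291,265), and the tape is at (238,212). The canister has to go about 95° counter-clockwise. Next I'll measure this properly.

```bash
python3 - <<'E'
from h import *
print(np.round(get_calibration('wrist')['hand_eye'],3), np.round(get_calibration('wrist')['mtx'],0))
for cam in ('top','scene'):
    im=read_camera(cam)
    for q in ('foot','disc','canister','peg0'):
        for r in cut_out(cam,q)[:3]:
            m=r['pixels']; print(cam,q,round(r['p'],2),np.round(r['centre'],1),m.sum())
            if q=='disc' and m.sum()>1500:
                c=max(cv2.findContours(m.astype('uint8'),0,cv2.CHAIN_APPROX_NONE)[0],key=len)[:,0]
                h=cv2.convexHull(c)[:,0].astype(float)
                W=np.array([atz(cam,p,.045)[:2] for p in h])
                (x,y),R=cv2.minEnclosingCircle(W.astype('f4')); print('circ',x,y,R)
                A=np.c_[2*W,np.ones(len(W))]; s=np.linalg.lstsq(A,(W**2).sum(1),rcond=None)[0]; print('ls',s[:2],np.sqrt(s[2]+s[0]**2+s[1]**2))
    if cam=='top':
        for n,p in dict(capC=(311.7,206.2)).items(): print(atz(cam,p,.06))
        for p in [(287.5,175.2+3),(330.7,174.5),(347.7,214),(314.5,243.5),(276.7,220.7)]: print('peg',np.round(atz(cam,p,.08),3))
        for p in [(286.5,244.5),(307.5,252)]: print('mouth corner',atz(cam,p,.05))
        for p in [(276,277.5),(299,285)]: print('end',atz(cam,p,.03))
E
```

```text
[[ 0.001  0.96   0.279  0.071]
 [ 1.    -0.001 -0.001  0.001]
 [-0.     0.279 -0.96  -0.143]
 [ 0.     0.     0.     1.   ]] [[281.   0. 323.]
 [  0. 281. 196.]
 [  0.   0.   1.]]
top foot 0.87 [291.6 263.2] 796
top disc 0.74 [310.5 204.6] 4209
circ 0.5484753251075745 0.04500856623053551 0.15437071025371552
ls [0.54924695 0.04514068] 0.151899959194883
top canister 0.67 [288.8 201.1] 174
top peg0 0.95 [310.4 209.9] 4489
[0.54782434 0.04600055 0.06      ]
peg [0.651 0.135 0.08 ]
peg [ 0.663 -0.026  0.08 ]
peg [ 0.514 -0.087  0.08 ]
peg [0.407 0.036 0.08 ]
peg [0.492 0.174 0.08 ]
mouth corner [0.4068691  0.14031183 0.05      ]
mouth corner [0.37850623 0.06257619 0.05      ]
end [0.28679205 0.18046073 0.03      ]
end [0.25876419 0.0952218  0.03      ]
scene foot 0.91 [369.9 155.4] 744
scene foot 0.45 [209.  192.1] 787
scene disc 0.6 [339.7 206.2] 5185
circ 0.5456513166427612 0.04605468735098839 0.16330988705158234
ls [0.55045761 0.04725105] 0.15603818630332164
scene disc 0.52 [368.2 156.7] 765
scene disc 0.51 [326.9 178.9] 289
scene canister 0.72 [361.6 203. ] 353
scene peg0 0.89 [341.  206.4] 5171
```

```bash
cat > g.py <<'E'
from h import *
from scipy.spatial.transform import Rotation as R
def pose():
    s=get_state(); return R.from_quat(s['tcp_rot']),np.array(s['eef_pos'])
def Tm():
    r,p=pose(); T=np.eye(4);T[:3,:3]=r.as_matrix();T[:3,3]=p;return T
def Rx(a):
    a=np.radians(a); x=[np.cos(a),np.sin(a),0]; z=[0,0,-1]; return R.from_matrix(np.c_[x,np.cross(z,x),z])
def xang():
    m=pose()[0].as_matrix()[:,0]; return np.degrees(np.arctan2(m[1],m[0]))
def rows(targets,hand=0):
    r,p=pose()
    for (x,y,z,a) in targets:
        rv=np.degrees((r.inv()*Rx(a)).as_rotvec()); d=r.inv().apply(np.array([x,y,z])-p)
        print([*map(lambda v:float(round(v,1)),rv),*map(lambda v:float(round(v,4)),d),hand])
E
python3 - <<'E'
from g import *
p=pose()[1]; a=xang(); e=np.array([.678,.105,.24])
print(a)
rows([(*(p+(e-p)*k/13),a-10*k) for k in range(1,6)])
E
```

```text
156.1764141381074
[-0.0, -0.0, 10.0, -0.0445, -0.0235, -0.0007, 0]
[-0.0, -0.0, 20.0, -0.0889, -0.0469, -0.0013, 0]
[-0.0, -0.0, 30.0, -0.1334, -0.0704, -0.002, 0]
[-0.0, -0.0, 40.0, -0.1778, -0.0939, -0.0027, 0]
[-0.0, -0.0, 50.0, -0.2223, -0.1173, -0.0033, 0]
```

Call:
move_arm:
  plan:
    - [[0,0,10,-0.0445,-0.0235,-0.001,0],[0,0,20,-0.089,-0.047,-0.002,0],[0,0,30,-0.133,-0.07,-0.002,0],[0,0,40,-0.178,-0.094,-0.003,0],[0,0,50,-0.222,-0.117,-0.003,0]]
  force: 20

```text
time: 1.98
eef_pos: [0.4293, 0.4195, 0.2347]
tcp_rot: [0.603, 0.798, 0.0, 0.0]
contact_force: [0.6, 0.3, -0.2]
opening: -0.002
```

```bash
python3 - <<'E'
from g import *
p=pose()[1]; a=xang(); e=np.array([.678,.105,.24])
print(a,p)
rows([(*(p+(e-p)*min(1,k/8)),max(26,a-10*k)) for k in range(1,11)])
E
```

```text
105.84966510741198 [0.42934098 0.4194763  0.23465088]
[0.0, -0.0, 10.0, -0.0463, 0.0192, -0.0007, 0]
[0.0, -0.0, 20.0, -0.0926, 0.0383, -0.0013, 0]
[0.0, -0.0, 30.0, -0.1389, 0.0575, -0.002, 0]
[0.0, -0.0, 40.0, -0.1852, 0.0767, -0.0027, 0]
[0.0, -0.0, 50.0, -0.2315, 0.0958, -0.0033, 0]
[0.0, -0.0, 60.0, -0.2778, 0.115, -0.004, 0]
[0.0, -0.0, 70.0, -0.3241, 0.1342, -0.0047, 0]
[0.0, -0.0, 79.8, -0.3704, 0.1533, -0.0053, 0]
[0.0, -0.0, 79.8, -0.3704, 0.1533, -0.0053, 0]
[0.0, -0.0, 79.8, -0.3704, 0.1533, -0.0053, 0]
```

Call:
move_arm:
  plan:
    - [[0,0,10,-0.046,0.019,-0.001,0],[0,0,20,-0.093,0.038,-0.001,0],[0,0,30,-0.139,0.0575,-0.002,0],[0,0,40,-0.185,0.077,-0.003,0],[0,0,50,-0.2315,0.096,-0.003,0]]

```text
time: 2.6
eef_pos: [0.5859, 0.2217, 0.238]
tcp_rot: [0.885, 0.466, 0.001, 0.0]
contact_force: [0.0, 1.6, 0.9]
opening: 0.003
```

```bash
python3 - <<'E'
from g import *
p=pose()[1]; a=xang(); e=np.array([.678,.105,.24])
rows([(*(p+(e-p)*min(1,k/3)),max(26,a-10*k)) for k in range(1,6)])
E
```

```text
[0.0, -0.1, 10.0, -0.0147, 0.0473, -0.0006, 0]
[0.0, -0.1, 20.0, -0.0294, 0.0946, -0.0013, 0]
[0.0, -0.1, 29.5, -0.044, 0.1419, -0.0019, 0]
[0.0, -0.1, 29.5, -0.044, 0.1419, -0.0019, 0]
[0.0, -0.1, 29.5, -0.044, 0.1419, -0.0019, 0]
```

Call:
move_arm:
  plan:
    - [[0,0,10,-0.015,0.047,-0.001,0],[0,0,20,-0.029,0.095,-0.001,0],[0,0,29.5,-0.044,0.142,-0.002,0],[0,0,29.5,-0.044,0.142,-0.002,0],[0,0,29.5,-0.044,0.142,-0.002,0]]

```text
time: 3.22
eef_pos: [0.6777, 0.1053, 0.2398]
tcp_rot: [0.974, 0.225, 0.0, -0.001]
contact_force: [-0.1, 0.3, 0.1]
opening: 0.003
```

```bash
python3 - <<'E'
from g import *
T=Tm(); np.save('T1.npy',T); im=save('wrist','w1'); print(T[:3,3],xang())
for q,z in [('chute_mouth',.04),('disc',.03),('peg0',.065),('canister',.045),('foot',0)]:
    for r in pinpoint('wrist',q)[:5]: print(q,round(r['p'],2),np.round(r['centre'],1),np.round(atz('wrist',r['centre'],z,T),4))
E
```

```text
[0.67773308 0.10525318 0.23979178] 26.105757035498506
disc 0.41 [413.6 233.7] [ 0.6564 -0.0422  0.03  ]
peg0 0.66 [413.9 228.9] [ 0.6704 -0.0214  0.065 ]
canister 0.78 [276.5 244.6] [0.5668 0.1204 0.045 ]
canister 0.33 [ 30.5 191.9] [0.4878 0.446  0.045 ]
foot 0.68 [338.6 228.3] [0.608  0.0466 0.    ]
```

View pics/w1.png

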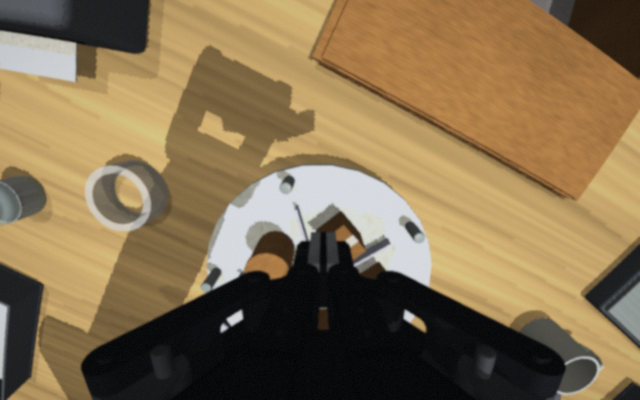

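The wrist view shows peg A at (287,184), peg B at (413,229) and peg C at (212,277), with the canister top at about (268,255). The fingers hide the hub. I'll compare these with the top view.

```bash
python3 - <<'E'
from g import *
T=np.load('T1.npy')
im=cv2.imread('pics/w1.png'); cv2.imwrite('pics/w1c.png',cv2.resize(im[150:300,190:450],None,fx=3,fy=3,interpolation=cv2.INTER_CUBIC))
C=np.array([.548,.046])
for n,p in dict(A=(287,178),B=(407,222),C=(216,270)).items():
    w=atz('wrist',p,.085,T)[:2]-C; print(n,w+C,np.hypot(*w),np.degrees(np.arctan2(w[1],w[0])))
# rim
g=im.astype(int); m=((g.min(2)>150)&(g.max(2)-g.min(2)<40)).astype('uint8')
pts=[]
for ang in range(-170,-9,10):
    pass
r=cut_out('wrist','disc') 
E
```

```text
A [0.66523944 0.14367242] 0.15259419213693573 39.79774834309532
B [6.78671250e-01 2.02934583e-04] 0.1384642432890722 -19.31431118215598
C [0.52361331 0.17482534] 0.13111323112938375 100.71927645552819
```

View pics/w1c.png

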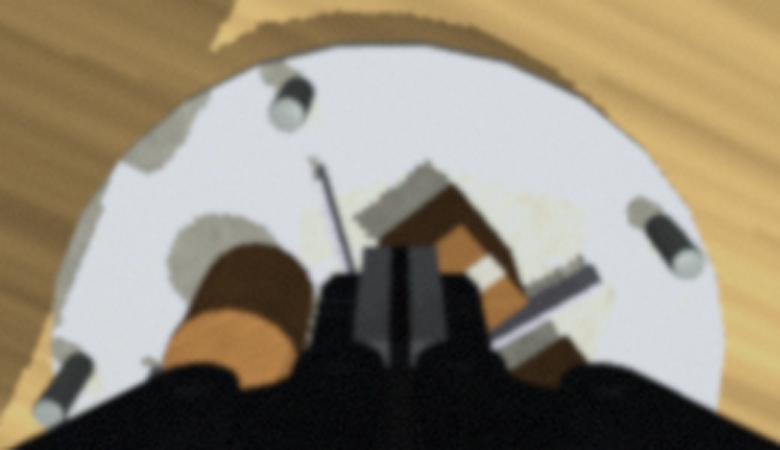

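```bash
python3 - <<'E'
from g import *
T=np.load('T1.npy')
P=np.array([(60,250),(90,185),(190,100),(265,62),(340,45),(425,45),(500,62),(590,100),(650,155),(690,205),(715,270),(722,340),(718,400),(52,320)])/3+[190,150]
W=np.array([atz('wrist',p,.045,T)[:2] for p in P])
A=np.c_[2*W,np.ones(len(W))]; s=np.linalg.lstsq(A,(W**2).sum(1),rcond=None)[0];print('rim',s[:2],np.sqrt(s[2]+s[0]**2+s[1]**2))
tops=[(290,112),(687,263),(48,412)]
w=np.array([atz('wrist',np.array(p)/3+[190,150],.085,T)[:2] for p in tops]);print(w)
from scipy.optimize import least_squares
f=lambda v:(w-np.array([v[:2]+.14*np.array([np.cos(v[2]+k*np.radians(72)),np.sin(v[2]+k*np.radians(72))]) for k in (0,-1,1)])).ravel()
r=least_squares(f,[.548,.046,.7]);print(r.x[:2],np.degrees(r.x[2]),f(r.x))
# canister bottom from shadow-side: lid ellipse centre top
for p in [(230,362),(233,350)]:
    print('can',atz('wrist',np.array(p)/3+[190,150],.11,T))
E
```

```text
rim [0.54867603 0.04975806] 0.15462322986660232
[[ 0.65554137  0.13973123]
 [ 0.66809163 -0.02253531]
 [ 0.49475978  0.17789885]]
[0.54889843 0.04911112] 40.71500935829256 [ 5.28052881e-04 -7.01464096e-04 -4.50085824e-04  1.05490621e-03
 -7.79668771e-05 -3.53441961e-04]
can [0.56646859 0.12085758 0.11      ]
can [0.57156457 0.12179351 0.11      ]
```

```bash
cat >> g.py <<'E'
C=np.array([.549,.049])
def arc(angs,rad=.145,z=.062,hand=0):
    rows([(*(C+rad*np.array([np.cos(np.radians(t)),np.sin(np.radians(t))])),z,t) for t in angs],hand)
E
python3 - <<'E'
from g import *
p=pose()[1]
rows([(.681,.108,z,24) for z in (.19,.14,.095,.065,.062)])
E
```

```text
[0.0, -0.1, 2.1, 0.0038, -0.0004, 0.0503, 0]
[0.0, -0.1, 2.1, 0.0037, -0.0005, 0.1003, 0]
[0.0, -0.1, 2.1, 0.0036, -0.0005, 0.1453, 0]
[0.0, -0.1, 2.1, 0.0036, -0.0005, 0.1753, 0]
[0.0, -0.1, 2.1, 0.0036, -0.0005, 0.1783, 0]
```

Call:
move_arm:
  plan:
    - [[0,-0.1,2,0.0037,-0.0005,0.05,0],[0,-0.1,2,0.0037,-0.0005,0.1,0],[0,-0.1,2,0.0037,-0.0005,0.145,0],[0,-0.1,2,0.0037,-0.0005,0.175,0],[0,-0.1,2,0.0037,-0.0005,0.178,0]]

```text
time: 4.2
eef_pos: [0.6787, 0.1084, 0.0589]
tcp_rot: [0.978, 0.209, -0.003, -0.001]
contact_force: [0.1, -0.1, -0.3]
opening: 0.004
```

```bash
python3 - <<'E'
from g import *
print(pose()[1],xang(),get_state()['contact_force'])
arc([26.5,29,31.5,34,36.5])
E
```

```text
[0.6786616  0.10841414 0.05893838] 24.1332739910644 [ 0.12934388 -0.1335774  -0.30671881]
[-0.2, 0.3, -2.4, 0.0022, -0.0048, -0.0031, 0]
[-0.2, 0.3, -4.9, 0.0018, -0.0111, -0.003, 0]
[-0.2, 0.3, -7.4, 0.0012, -0.0174, -0.003, 0]
[-0.2, 0.3, -9.9, 0.0002, -0.0236, -0.003, 0]
[-0.2, 0.3, -12.4, -0.001, -0.0299, -0.003, 0]
```

Call:
move_arm:
  plan:
    - [[-0.2,0.3,-2.4,0.002,-0.005,-0.003,0],[-0.2,0.3,-4.9,0.002,-0.011,-0.003,0],[-0.2,0.3,-7.4,0.001,-0.0175,-0.003,0],[-0.2,0.3,-9.9,0,-0.0235,-0.003,0],[-0.2,0.3,-12.4,-0.001,-0.03,-0.003,0]]

```text
time: 4.82
eef_pos: [0.6659, 0.1357, 0.0629]
tcp_rot: [0.949, 0.315, 0.001, 0.001]
contact_force: [0.3, -1.0, 1.3]
opening: 0.003
```

```bash
python3 - <<'E'
from g import *
T=Tm(); np.save('T2.npy',T); print(T[:3,3],xang()); im=save('wrist','w2')
a=xang()
arc([a+3,a+6,a+9,a+12,a+15])
E
```

```text
[0.66585566 0.13566133 0.06285875] 36.70555884594199
[0.0, 0.0, -3.0, -0.0005, -0.007, 0.0005, 0]
[0.0, 0.0, -6.0, -0.0011, -0.0146, 0.0005, 0]
[0.0, 0.0, -9.0, -0.0021, -0.0221, 0.0005, 0]
[0.0, 0.0, -12.0, -0.0035, -0.0296, 0.0005, 0]
[0.0, 0.0, -15.0, -0.0052, -0.0369, 0.0005, 0]
```

View pics/w2.png

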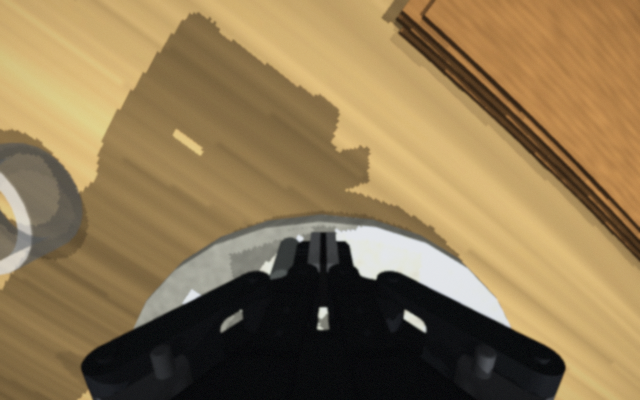

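The peg now stands right against the left side of the fingers, at about (285,255). I'll carry on with the sweep.

Call:
move_arm:
  plan:
    - [[0,0,-3,-0.0005,-0.007,0.0005,0],[0,0,-6,-0.001,-0.0145,0.0005,0],[0,0,-9,-0.002,-0.022,0.0005,0],[0,0,-12,-0.0035,-0.0295,0.0005,0],[0,0,-15,-0.005,-0.037,0.0005,0]]

```text
time: 5.5
eef_pos: [0.6388, 0.1632, 0.0621]
tcp_rot: [0.899, 0.438, 0.0, 0.0]
contact_force: [0.0, -0.4, 0.3]
opening: 0.002
```

```bash
python3 - <<'E'
from g import *
a=xang(); print(a,pose()[1])
arc([a+3,a+6,a+9,a+12,a+15])
E
```

```text
51.90648689730189 [0.63883517 0.16320046 0.06212815]
[0.0, -0.0, -3.0, -0.0005, -0.0078, 0.0001, 0]
[0.0, -0.0, -6.0, -0.0011, -0.0154, 0.0001, 0]
[0.0, -0.0, -9.0, -0.0021, -0.0229, 0.0001, 0]
[0.0, -0.0, -12.0, -0.0035, -0.0304, 0.0001, 0]
[0.0, -0.0, -15.0, -0.0052, -0.0378, 0.0001, 0]
```

Call:
move_arm:
  plan:
    - [[0,0,-3,-0.0005,-0.0075,0,0],[0,0,-6,-0.001,-0.015,0,0],[0,0,-9,-0.002,-0.0225,0,0],[0,0,-12,-0.0035,-0.03,0,0],[0,0,-15,-0.005,-0.0375,0,0]]

```text
time: 6.12
eef_pos: [0.6062, 0.1826, 0.0622]
tcp_rot: [0.834, 0.552, 0.0, 0.0]
contact_force: [0.8, -0.8, 0.3]
opening: 0.001
```

```bash
python3 - <<'E'
from g import *
a=xang(); print(a,pose()[1])
im=save('scene','s2'); cv2.imwrite('pics/s2c.png',cv2.resize(im[120:270,250:450,::-1],None,fx=4,fy=4))
arc([a+3,a+6,a+9,a+12,a+15])
E
```

```text
67.03587503741522 [0.60615816 0.18262523 0.06217743]
[-0.0, 0.0, -2.9, -0.0005, -0.0069, -0.0001, 0]
[-0.0, 0.0, -5.9, -0.0011, -0.0144, -0.0001, 0]
[-0.0, 0.0, -8.9, -0.002, -0.022, -0.0001, 0]
[-0.0, 0.0, -11.9, -0.0034, -0.0294, -0.0001, 0]
[-0.0, 0.0, -14.9, -0.0052, -0.0368, -0.0001, 0]
```

View pics/s2c.png

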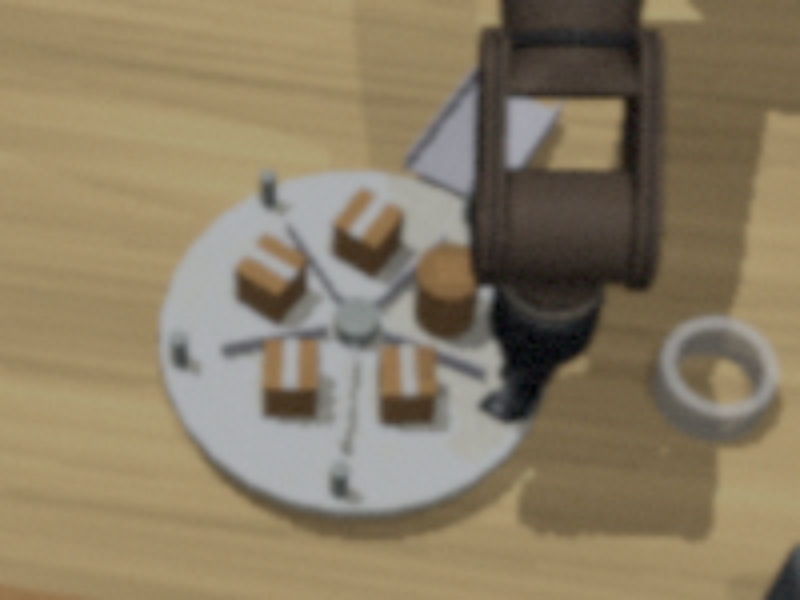

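The disc is turning with the fingers, and the canister, at (445,290) in the crop, is clear of the gripper.

Call:
move_arm:
  plan:
    - [[0,0,-3,-0.0005,-0.007,0,0],[0,0,-6,-0.001,-0.0145,0,0],[0,0,-9,-0.002,-0.022,0,0],[0,0,-12,-0.0035,-0.0295,0,0],[0,0,-15,-0.005,-0.037,0,0]]

```text
time: 6.8
eef_pos: [0.569, 0.193, 0.0619]
tcp_rot: [0.754, 0.657, -0.0, -0.0]
contact_force: [1.1, 0.5, 1.1]
opening: 0.0
```

```bash
python3 - <<'E'
from g import *
a=xang(); print(a,pose()[1])
arc([a+3,a+6,a+9,a+12,a+15])
E
```

```text
82.20038459337931 [0.56897079 0.19296864 0.06191826]
[-0.0, -0.0, -3.0, -0.0005, -0.0078, -0.0001, 0]
[-0.0, -0.0, -6.0, -0.0011, -0.0154, -0.0001, 0]
[-0.0, -0.0, -9.0, -0.0021, -0.0229, -0.0001, 0]
[-0.0, -0.0, -12.0, -0.0035, -0.0304, -0.0001, 0]
[-0.0, -0.0, -15.0, -0.0053, -0.0378, -0.0001, 0]
```

Call:
move_arm:
  plan:
    - [[0,0,-3,-0.0005,-0.0075,0,0],[0,0,-6,-0.001,-0.015,0,0],[0,0,-9,-0.002,-0.0225,0,0],[0,0,-12,-0.0035,-0.03,0,0],[0,0,-15,-0.005,-0.0375,0,0]]

```text
time: 7.42
eef_pos: [0.5311, 0.1933, 0.062]
tcp_rot: [0.661, 0.751, 0.0, -0.0]
contact_force: [0.8, -0.1, -0.2]
opening: 0.0
```

```bash
python3 - <<'E'
from g import *
a=xang(); print(a,pose()[1])
im=save('scene','s3'); cv2.imwrite('pics/s3c.png',cv2.resize(im[120:270,250:450,::-1],None,fx=4,fy=4))
im=save('wrist','w3')
im=save('top','t3'); cv2.imwrite('pics/t3c.png',cv2.resize(im[150:300,230:430,::-1],None,fx=4,fy=4))
arc([a+2,a+4,a+6,a+8,a+10])
E
```

```text
97.27296135288239 [0.53111544 0.19326256 0.06202626]
[-0.1, -0.0, -2.1, -0.0003, -0.0051, -0.0003, 0]
[-0.1, -0.0, -4.1, -0.0006, -0.0101, -0.0003, 0]
[-0.1, -0.0, -6.1, -0.0011, -0.0152, -0.0003, 0]
[-0.1, -0.0, -8.1, -0.0017, -0.0202, -0.0002, 0]
[-0.1, -0.0, -10.1, -0.0025, -0.0252, -0.0002, 0]
```

View pics/s3c.png

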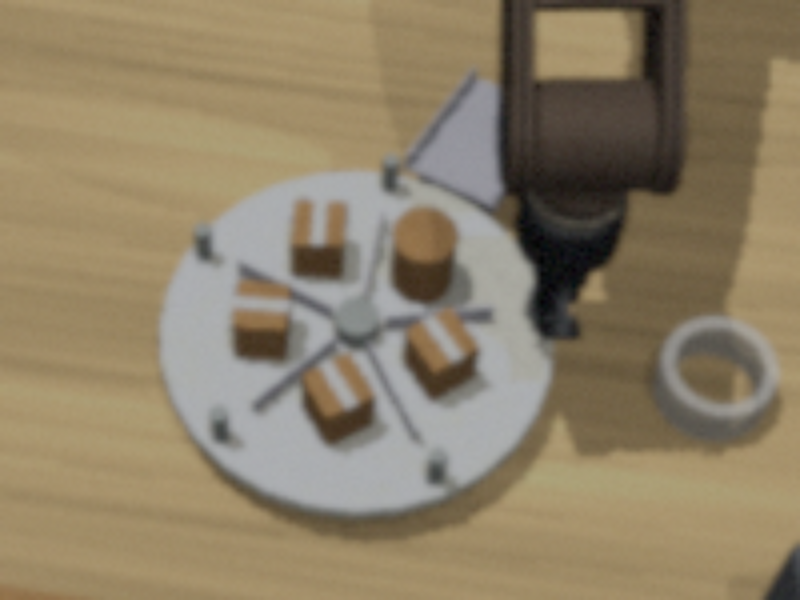

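View pics/t3c.png

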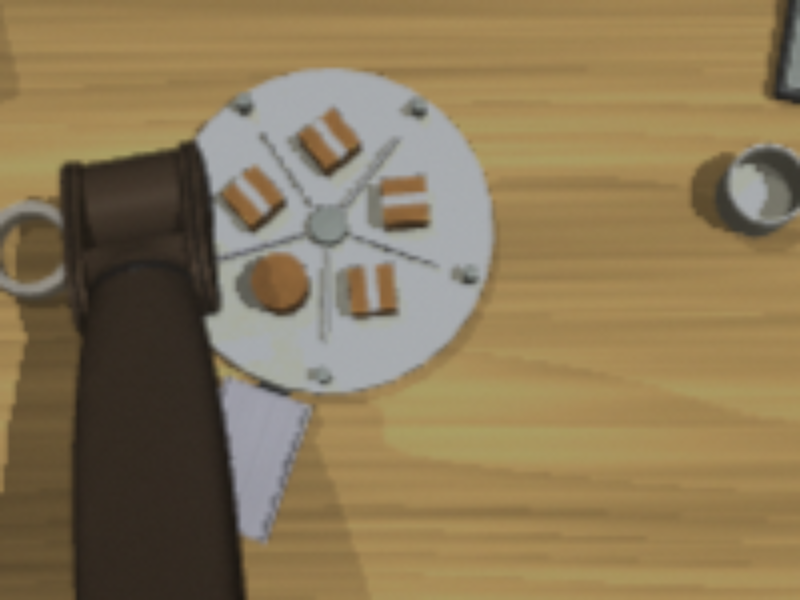

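View pics/w3.png

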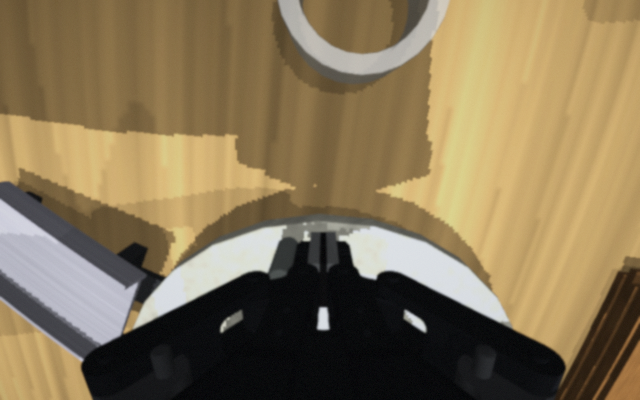

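```bash
python3 - <<'E'
from g import *
a=cv2.imread('pics/top0.png'); cv2.imwrite('pics/chute.png',cv2.resize(a[235:295,262:322],None,fx=10,fy=10,interpolation=cv2.INTER_CUBIC))
from scipy.optimize import least_squares
w=np.array([atz('top',np.array(p)/4+[230,150],.083)[:2] for p in [(243,102),(416,106),(466,274),(320,375)]])
ks=np.array([-1,-2,-3,-4])
f=lambda v:(w-np.array([v[:2]+.14*np.array([np.cos(v[2]+k*np.radians(72)),np.sin(v[2]+k*np.radians(72))]) for k in ks])).ravel()
r=least_squares(f,[.548,.046,1.8]);print(r.x[:2],np.degrees(r.x[2]),np.round(f(r.x),4))
c=atz('top',np.array([280,281])/4+[230,150],.11)[:2]-r.x[:2];print(c,np.hypot(*c),np.degrees(np.arctan2(c[1],c[0])))
E
```

```text
[0.54531535 0.0471974 ] 105.75732961367343 [-0.001  -0.0023 -0.0002  0.0012  0.0004  0.0019  0.0007 -0.0008]
[-0.05621035  0.039354  ] 0.06861734911132457 145.00336016433695
```

View pics/chute.png

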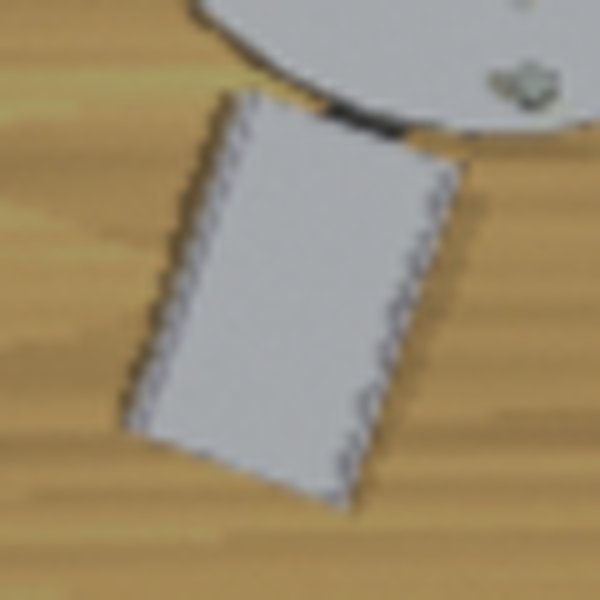

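```bash
python3 - <<'E'
from g import *
from scipy.optimize import least_squares
a0=np.array([210,130])
def fit(ps,ks,g):
    w=np.array([atz('top',p,.083)[:2] for p in ps])
    f=lambda v:(w-np.array([v[:2]+.14*np.array([np.cos(v[2]+k*np.radians(72)),np.sin(v[2]+k*np.radians(72))]) for k in ks])).ravel()
    r=least_squares(f,[.548,.046,g]); return r.x,np.abs(f(r.x)).max()
v,e=fit([np.array(p)/4+a0 for p in [(311,190),(484,175),(553,336),(422,453),(268,361)]],[0,-1,-2,2,1],.7)
print(v[:2],np.degrees(v[2]),e)
c=atz('top',np.array([330,284])/4+a0,.11)[:2]-v[:2];print(np.hypot(*c),np.degrees(np.arctan2(c[1],c[0])))
for zm,ze in [(.052,.03),(.052,.02),(.05,.04)]:
    q=lambda p,z:atz('top',np.array(p)/10+[262,235],z)[:2]
    m1,m2,e1,e2=q((238,92),zm),q((462,165),zm),q((125,430),ze),q((350,510),ze)
    m=(m1+m2)/2;E=(e1+e2)/2
    ang=lambda d:np.degrees(np.arctan2(d[1],d[0]))
    for Cc in (v[:2],np.array([.549,.0491])): print(zm,ze,'m',ang(m-Cc),np.hypot(*(m-Cc)),'e',ang(E-Cc),np.hypot(*(E-Cc)),'me',ang(E-m),ang(e1-m1),ang(e2-m2),np.hypot(*(m1-m2)))
E
```

```text
[0.54679889 0.04445009] 40.57263913896063 0.002819039459142317
0.0706311509201765 79.3145026252111
0.052 0.03 m 159.5857472415687 0.1630225583641449 e 160.15633724302754 0.29416888975623284 me 160.86552231946354 160.59183580063157 161.13534343731658 0.08733174157532841
0.052 0.03 m 161.38174869127775 0.16354385313645367 e 161.1519944048172 0.29470536142554243 me 160.86552231946354 160.59183580063157 161.13534343731658 0.08733174157532841
0.052 0.02 m 159.5857472415687 0.1630225583641449 e 159.98674008552345 0.29440220465521366 me 160.48428074677093 160.1062077458504 160.85704309522728 0.08733174157532841
0.052 0.02 m 161.38174869127775 0.16354385313645367 e 160.98193931018807 0.29492350791944044 me 160.48428074677093 160.1062077458504 160.85704309522728 0.08733174157532841
0.05 0.04 m 159.52281461373465 0.16293201279633038 e 160.3262021490283 0.2939381563760796 me 161.32511711410677 161.1773143979387 161.47082799701897 0.08742454316266975
0.05 0.04 m 161.3200413061118 0.16344773977394975 e 161.32229993910897 0.2944898148683592 me 161.32511711410677 161.1773143979387 161.47082799701897 0.08742454316266975
```

Call:
move_arm:
  plan:
    - [[0,0,-2,0,-0.005,0,0],[0,0,-4,-0.0005,-0.01,0,0],[0,0,-6,-0.001,-0.015,0,0],[0,0,-8,-0.0015,-0.02,0,0],[0,0,-10,-0.0025,-0.025,0,0]]

```text
time: 8.2
eef_pos: [0.5058, 0.1875, 0.0618]
tcp_rot: [0.593, 0.805, -0.0, -0.001]
contact_force: [0.5, 1.0, 0.5]
opening: 0.0
```

```bash
python3 - <<'E'
from g import *
a=xang(); p=pose()[1]; print(a,p)
# back off 20mm tangentially (clockwise) then up
arc([a-3,a-7,a-10,a-12,a-12])
E
```

```text
107.27026766491059 [0.50581807 0.18749186 0.06184025]
[-0.1, -0.0, 3.0, -0.0003, 0.0077, -0.0002, 0]
[-0.1, -0.0, 7.0, -0.0011, 0.0178, -0.0002, 0]
[-0.1, -0.0, 10.0, -0.0023, 0.0253, -0.0002, 0]
[-0.1, -0.0, 12.0, -0.0032, 0.0303, -0.0002, 0]
[-0.1, -0.0, 12.0, -0.0032, 0.0303, -0.0002, 0]
```

Call:
move_arm:
  plan:
    - [[0,0,3,0,0.008,0,0],[0,0,7,-0.001,0.018,0,0],[0,0,7,-0.001,0.02,-0.03,0],[0,0,0,-0.001,0.02,-0.09,0],[0,0,-10,-0.001,0.01,-0.15,0]]

```text
time: 8.82
eef_pos: [0.515, 0.1891, 0.2126]
tcp_rot: [0.518, 0.856, -0.001, -0.001]
contact_force: [0.8, -0.1, -0.5]
opening: -0.003
```

```bash
python3 - <<'E'
from g import *
a=xang(); p=pose()[1]; print(a,p); e=np.array([.503,.066,.30])
rows([(*(p+(e-p)*min(1,k/4)),min(160,a+10*k)) for k in range(1,6)])
E
```

```text
117.64665345530855 [0.515044   0.18905923 0.21256167]
[-0.2, -0.1, -10.0, -0.0258, -0.017, -0.0218, 0]
[-0.2, -0.1, -20.0, -0.0517, -0.034, -0.0437, 0]
[-0.2, -0.1, -30.0, -0.0775, -0.0511, -0.0655, 0]
[-0.2, -0.1, -40.0, -0.1033, -0.0681, -0.0873, 0]
[-0.2, -0.1, -42.4, -0.1033, -0.0681, -0.0873, 0]
```

Call:
move_arm:
  plan:
    - [[-0.2,-0.1,-10,-0.026,-0.017,-0.022,0],[-0.2,-0.1,-20,-0.052,-0.034,-0.044,0],[-0.2,-0.1,-30,-0.0775,-0.051,-0.0655,0],[-0.2,-0.1,-40,-0.103,-0.068,-0.087,0],[-0.2,-0.1,-42.4,-0.103,-0.068,-0.087,0]]

```text
time: 9.45
eef_pos: [0.5031, 0.0644, 0.3017]
tcp_rot: [0.173, 0.985, 0.0, 0.001]
contact_force: [0.4, 0.2, 0.8]
opening: 0.0
```

```bash
python3 - <<'E'
from g import *
T=Tm(); im=save('wrist','w4'); T=Tm(); np.save('T4.npy',T); print(T[:3,3],xang(),np.abs(get_state()['dq']).max())
for q,z in [('chute_mouth',.04),('disc',.03),('canister',.045),('foot',0)]:
    for r in pinpoint('wrist',q)[:2]: print(q,round(r['p'],2),np.round(r['centre'],1),np.round(atz('wrist',r['centre'],z,T),4))
cv2.imwrite('pics/w4c.png',cv2.resize(im[20:270,160:480,::-1],None,fx=2.4,fy=2.4,interpolation=cv2.INTER_CUBIC))
E
```

```text
[0.50270254 0.0651766  0.30051033] 160.12738754170815 0.0790230016767141
chute_mouth 0.84 [319.7  83. ] [0.3953 0.1009 0.04  ]
chute_mouth 0.62 [ 22.5 232.9] [ 0.4364 -0.4415  0.04  ]
disc 0.91 [326.  196.1] [0.5506 0.0547 0.03  ]
canister 0.94 [329.2 145.1] [0.4777 0.0853 0.045 ]
```

View pics/w4.png

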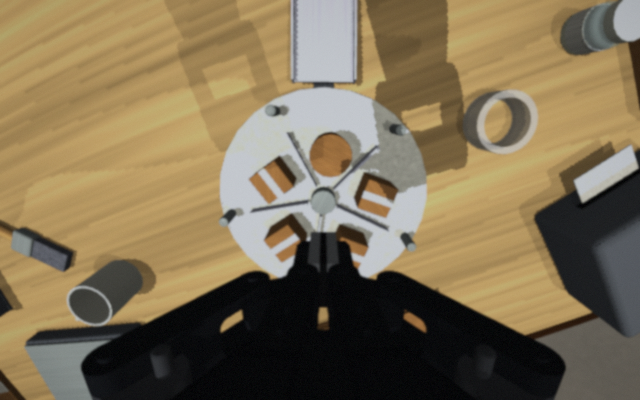

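```bash
ls pics/w4c.png
```

```text
pics/w4c.png
```

View pics/w4c.png

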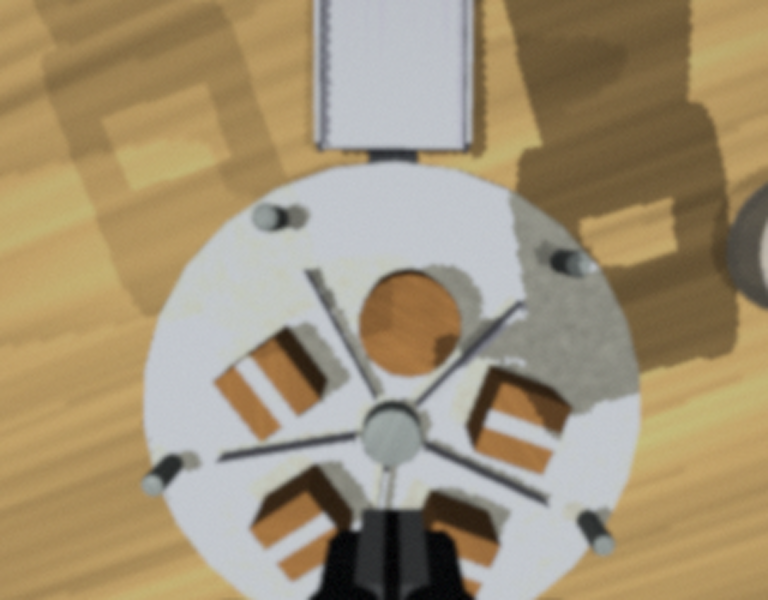

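The canister lid is centred at about (331,155) in the wrist picture, slightly right of the chute's centre line at about column 324. I'll fit this precisely.

```bash
python3 - <<'E'
from g import *
from scipy.optimize import least_squares
T=np.load('T4.npy'); im=cv2.imread('pics/w4.png')
F=lambda p,z:atz('wrist',np.array(p,float)/2.4+[160,20],z,T)[:2]
w=np.array([F(p,.085) for p in [(265,217),(588,264),(153,483),(603,546)]]); ks=[1,0,2,-1]
f=lambda v:(w-np.array([v[:2]+.14*np.array([np.cos(v[2]+k*np.radians(72)),np.sin(v[2]+k*np.radians(72))]) for k in ks])).ravel()
r=least_squares(f,[.549,.049,2.0]);print('axis',r.x[:2],np.degrees(r.x[2]),np.round(f(r.x),4))
W=np.array([F(p,.045) for p in [(145,400),(160,320),(200,250),(255,203),(320,172),(394,162),(460,170),(520,195),(575,240),(615,300),(638,360),(638,430)]])
A=np.c_[2*W,np.ones(len(W))]; s=np.linalg.lstsq(A,(W**2).sum(1),rcond=None)[0];print('rim',s[:2],np.sqrt(s[2]+s[0]**2+s[1]**2))
hsv=cv2.cvtColor(im,cv2.COLOR_BGR2HSV); m=cut=None
rs=cut_out('wrist','canister'); m=rs[0]['pixels']; ys,xs=np.where(m); print('mask',xs.min(),xs.max(),ys.min(),ys.max())
can=F((410,323),.11); 
ang=lambda d:np.degrees(np.arctan2(d[1],d[0]))
for n,Cc in (('pegs',r.x[:2]),('rim',s[:2])):
    print(n,'can',can,ang(can-Cc),np.hypot(*(can-Cc)))
    for z1 in (.046,.052):
        m1,m2=F((315,149),z1),F((472,149),z1); mm=(m1+m2)/2
        print(z1,'mouth',mm,ang(mm-Cc),np.hypot(*(mm-Cc)),np.hypot(*(m1-m2)),'normal',ang(m1-m2)+90, ang(m2-m1)+90)
E
```

```text
axis [0.54721894 0.0523252 ] 115.48368199195303 [ 0.0006 -0.0021  0.0007  0.0027 -0.0001  0.0006 -0.0013 -0.0013]
rim [0.54655271 0.05214457] 0.15269700132491967
mask 309 351 132 177
pegs can [0.48203741 0.08417615] 153.95755701441675 0.07254732745729167
0.046 mouth [0.39669045 0.10652404] 160.19823279237747 0.15998856445507942 0.08690923471240813 normal -19.800101343876904 160.19989865612308
0.052 mouth [0.39728336 0.1062782 ] 160.20917960079066 0.15934743260295514 0.08559662091216859 normal -19.800101343876918 160.19989865612308
rim can [0.48203741 0.08417615] 153.59579196377783 0.07202947763859109
0.046 mouth [0.39669045 0.10652404] 160.05603979385805 0.15942340902543806 0.08690923471240813 normal -19.800101343876904 160.19989865612308
0.052 mouth [0.39728336 0.1062782 ] 160.06645138676785 0.158782203305594 0.08559662091216859 normal -19.800101343876918 160.19989865612308
```

```bash
python3 - <<'E'
from g import *
a=xang(); p=pose()[1]; t=np.radians(97); e=np.array([*(C+.145*np.array([np.cos(t),np.sin(t)])),.18])
print(e); rows([(*(p+(e-p)*min(1,k/5)),a-10*k) for k in range(1,6)])
E
```

```text
[0.53132895 0.19291919 0.18      ]
[0.0, -0.1, 10.0, 0.0031, 0.0257, 0.0238, 0]
[0.0, -0.1, 20.0, 0.0063, 0.0514, 0.0476, 0]
[-0.0, -0.1, 30.0, 0.0094, 0.0771, 0.0714, 0]
[-0.0, -0.1, 40.0, 0.0125, 0.1028, 0.0952, 0]
[-0.0, -0.1, 50.0, 0.0157, 0.1285, 0.119, 0]
```

Call:
move_arm:
  plan:
    - [[0,-0.1,10,0.003,0.026,0.024,0],[0,-0.1,20,0.006,0.0515,0.0475,0],[0,-0.1,30,0.0095,0.077,0.0715,0],[0,-0.1,40,0.0125,0.103,0.095,0],[0,-0.1,50,0.0155,0.1285,0.119,0]]

```text
time: 10.38
eef_pos: [0.5312, 0.1941, 0.1787]
tcp_rot: [0.575, 0.818, -0.001, -0.0]
contact_force: [0.7, -0.1, 0.2]
opening: -0.001
```

```bash
python3 - <<'E'
from g import *
a=xang();print(a,pose()[1]); rows([(.5313,.1929,z,max(97,a-7*k)) for k,z in enumerate((.165,.135,.095,.066,.062),1)])
E
```

```text
109.78191954085071 [0.53122154 0.19408383 0.1787094 ]
[-0.1, 0.0, 7.0, -0.0011, -0.0003, 0.0137, 0]
[-0.1, 0.0, 12.8, -0.0011, -0.0003, 0.0437, 0]
[-0.1, 0.0, 12.8, -0.0011, -0.0002, 0.0837, 0]
[-0.1, 0.0, 12.8, -0.0011, -0.0002, 0.1127, 0]
[-0.1, 0.0, 12.8, -0.0011, -0.0002, 0.1167, 0]
```

Call:
move_arm:
  plan:
    - [[-0.1,0,7,-0.001,0,0.014,0],[-0.1,0,12.8,-0.001,0,0.044,0],[-0.1,0,12.8,-0.001,0,0.084,0],[-0.1,0,12.8,-0.001,0,0.112,0],[-0.1,0,12.8,-0.001,0,0.1165,0]]

```text
time: 11.0
eef_pos: [0.5291, 0.1931, 0.0593]
tcp_rot: [0.662, 0.749, -0.002, -0.002]
contact_force: [0.5, -0.2, 0.1]
opening: 0.0
```

```bash
python3 - <<'E'
from g import *
a=xang();print(a,pose()[1]); arc([99.5,102,104.5,106.5,107.5])
E
```

```text
97.02079576545927 [0.52909639 0.19308809 0.05929284]
[-0.3, 0.0, -2.5, -0.0006, -0.0041, -0.0027, 0]
[-0.3, 0.0, -5.0, -0.001, -0.0105, -0.0026, 0]
[-0.3, 0.0, -7.5, -0.0017, -0.0167, -0.0026, 0]
[-0.3, -0.0, -9.5, -0.0024, -0.0218, -0.0026, 0]
[-0.3, -0.0, -10.5, -0.0029, -0.0242, -0.0026, 0]
```

Call:
move_arm:
  plan:
    - [[-0.3,0,-2.5,-0.0005,-0.004,-0.0027,0],[-0.3,0,-5,-0.001,-0.0105,-0.0027,0],[-0.3,0,-7.5,-0.0017,-0.0167,-0.0027,0],[-0.3,0,-9.5,-0.0024,-0.0218,-0.0027,0],[-0.3,0,-10.5,-0.003,-0.024,-0.0027,0]]

```text
time: 11.62
eef_pos: [0.5059, 0.1873, 0.0629]
tcp_rot: [0.591, 0.807, 0.0, 0.0]
contact_force: [0.0, 0.2, 0.3]
opening: 0.001
```

```bash
python3 - <<'E'
from g import *
a=xang();p=pose()[1];d=p[:2]-C;print(a,p,np.degrees(np.arctan2(d[1],d[0]))); arc([109,110.5,112,113,113.6])
E
```

```text
107.57910499441546 [0.50586567 0.18732716 0.06286598] 107.31896047160193
[0.0, -0.0, -1.4, 0.0001, -0.0043, 0.0009, 0]
[0.0, -0.0, -2.9, -0.0001, -0.008, 0.0009, 0]
[0.0, -0.0, -4.4, -0.0003, -0.0118, 0.0009, 0]
[0.0, -0.0, -5.4, -0.0005, -0.0144, 0.0009, 0]
[0.0, 0.0, -6.0, -0.0007, -0.0159, 0.0009, 0]
```

Call:
move_arm:
  plan:
    - [[0,0,-1.4,0,-0.004,0.001,0],[0,0,-2.9,0,-0.008,0.001,0],[0,0,-4.4,-0.0003,-0.012,0.001,0],[0,0,-5.4,-0.0005,-0.0145,0.001,0],[0,0,-6,-0.0007,-0.016,0.001,0]]

```text
time: 12.25
eef_pos: [0.4906, 0.1818, 0.0618]
tcp_rot: [0.547, 0.837, 0.0, 0.0]
contact_force: [0.9, -0.1, 0.6]
opening: -0.004
```

```bash
python3 - <<'E'
from g import *
a=xang();p=pose()[1];d=p[:2]-C;print(a,p,np.degrees(np.arctan2(d[1],d[0])))
E
```

```text
113.61542945770553 [0.49064763 0.18176808 0.0618246 ] 113.72577684934745
```

Next I'll back off, rise and look again from the same vantage point.

Call:
move_arm:
  plan:
    - [[0,0,3,0,0.008,0,0],[0,0,7,-0.001,0.018,0,0],[0,0,7,-0.001,0.02,-0.03,0],[0,0,0,-0.001,0.02,-0.09,0],[0,0,-10,-0.001,0.01,-0.15,0]]

```text
time: 12.88
eef_pos: [0.4995, 0.1847, 0.2126]
tcp_rot: [0.47, 0.883, -0.001, -0.001]
contact_force: [0.2, 0.3, 0.7]
opening: -0.0
```

```bash
python3 - <<'E'
from g import *
a=xang(); p=pose()[1]; print(a,p); e=np.array([.503,.066,.30])
rows([(*(p+(e-p)*min(1,k/4)),min(160,a+10*k)) for k in range(1,6)])
E
```

```text
123.94303366705904 [0.4994715  0.18465907 0.2125745 ]
[-0.1, -0.1, -10.0, -0.0251, -0.0159, -0.0219, 0]
[-0.1, -0.1, -20.0, -0.0502, -0.0317, -0.0437, 0]
[-0.1, -0.1, -30.0, -0.0752, -0.0476, -0.0656, 0]
[-0.1, -0.1, -36.1, -0.1003, -0.0635, -0.0874, 0]
[-0.1, -0.1, -36.1, -0.1003, -0.0635, -0.0874, 0]
```

Call:
move_arm:
  plan:
    - [[-0.1,-0.1,-10,-0.025,-0.016,-0.022,0],[-0.1,-0.1,-20,-0.05,-0.032,-0.044,0],[-0.1,-0.1,-30,-0.075,-0.0475,-0.0655,0],[-0.1,-0.1,-36,-0.1,-0.0635,-0.0875,0],[-0.1,-0.1,-36,-0.1,-0.0635,-0.0875,0]]

```text
time: 13.5
eef_pos: [0.5034, 0.0649, 0.3018]
tcp_rot: [0.176, 0.984, 0.0, 0.002]
contact_force: [1.1, 0.1, -0.5]
opening: -0.004
```

```bash
python3 - <<'E'
from g import *
read_camera('top'); read_camera('top')
T=Tm(); im=save('wrist','w5'); np.save('T5.npy',T); print(T[:3,3],xang(),np.abs(get_state()['dq']).max())
ms=cut_out('wrist','canister')[0]['pixels']; ys,xs=np.where(ms); print(xs.min(),xs.max(),ys.min(),ys.max())
cv2.imwrite('pics/w5c.png',cv2.resize(im[20:270,160:480,::-1],None,fx=2.4,fy=2.4,interpolation=cv2.INTER_CUBIC))
E
```

```text
[0.50234496 0.06641388 0.2992558 ] 159.91337118958316 0.011658033833656434
288 355 0 89
```

View pics/w5c.png

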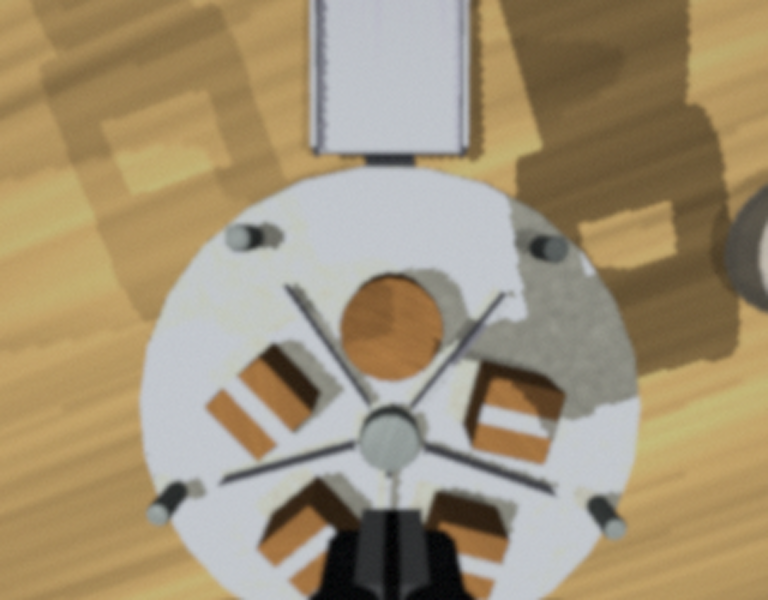

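The lid is centred at about (392,327) in the crop, between the chute's mouth edges at columns 311 and 468 (middle 389.5). The hub is at (391,438).

```bash
python3 - <<'E'
from g import *
from scipy.optimize import least_squares
T=np.load('T5.npy'); im=cv2.imread('pics/w5.png')
F=lambda p,z:atz('wrist',np.array(p,float)/2.4+[160,20],z,T)[:2]
w=np.array([F(p,.085) for p in [(238,237),(555,249),(158,513),(613,525)]]); ks=[1,0,2,-1]
f=lambda v:(w-np.array([v[:2]+.14*np.array([np.cos(v[2]+k*np.radians(72)),np.sin(v[2]+k*np.radians(72))]) for k in ks])).ravel()
r=least_squares(f,[.549,.049,2.0]);print('axis',r.x[:2],np.degrees(r.x[2]),np.round(f(r.x),4))
W=np.array([F(p,.045) for p in [(141,400),(152,330),(190,256),(240,208),(310,176),(390,166),(460,173),(520,198),(575,242),(613,300),(636,360),(638,430)]])
A=np.c_[2*W,np.ones(len(W))]; s=np.linalg.lstsq(A,(W**2).sum(1),rcond=None)[0];print('rim',s[:2],np.sqrt(s[2]+s[0]**2+s[1]**2))
h=cv2.cvtColor(im,cv2.COLOR_BGR2HSV)[130:185,290:360]
m=((h[...,1]>110)&(h[...,0]<25)&(h[...,2]>60)).astype('uint8'); n,l,st,ce=cv2.connectedComponentsWithStats(m)
k=1+st[1:,4].argmax(); c=max(cv2.findContours((l==k).astype('uint8'),0,1)[0],key=len); el=cv2.fitEllipse(cv2.convexHull(c)); pc=np.array(el[0])+[290,130]; print('lid px',pc,el[1],(pc-[160,20])*2.4)
ang=lambda d:np.degrees(np.arctan2(d[1],d[0]))
for can in (F((392,327),.11),atz('wrist',pc,.11,T)[:2]):
  for n,Cc in (('pegs',r.x[:2]),('rim',s[:2])):
    m1,m2=F((311,153),.052),F((469,153),.052); mm=(m1+m2)/2; e=(F((312,5),.045)+F((473,5),.045))/2
    print(n,'can',can,ang(can-Cc),np.hypot(*(can-Cc)),'mouth',ang(mm-Cc),'normal',ang(m2-m1)+90,'out',ang(e-mm))
r=search_frame('wrist','chute_mouth'); 
for q,z in (('chute_mouth',.04),('canister',.045),('disc',.045)):
    for x in pinpoint('wrist',q)[:1]: print(q,x['p'],x['centre'],atz('wrist',x['centre'],z,T))
print(get_state()['time'])
E
```

```text
axis [0.54730652 0.05034603] 122.00311537853794 [ 0.001   0.0006  0.0011 -0.0007 -0.      0.001  -0.0021 -0.0009]
rim [0.54675017 0.05070483] 0.15383211101083863
lid px [322.82801056 156.28573799] (40.78702163696289, 42.7457275390625) [390.78722534 327.08577118]
pegs can [0.48003817 0.07656333] 158.70705194410093 0.07219679299014979 mouth 159.71776067949057 normal 159.9114295177478 out 158.88961387377668
rim can [0.48003817 0.07656333] 158.81297769152454 0.07154825538469091 mouth 159.7697008933072 normal 159.9114295177478 out 158.88961387377668
pegs can [0.47987243 0.07598693] 159.1813716594076 0.07214438558039678 mouth 159.71776067949057 normal 159.9114295177478 out 158.88961387377668
rim can [0.47987243 0.07598693] 159.29167299583045 0.07149697543530606 mouth 159.7697008933072 normal 159.9114295177478 out 158.88961387377668
chute_mouth 0.93 [322.0, 83.5] [0.39641177 0.10538114 0.04      ]
canister 0.61 [323.0, 151.7] [0.48246299 0.0753491  0.045     ]
disc 0.74 [323.1, 197.9] [0.54628097 0.05217704 0.045     ]
13.9
```

```bash
python3 - <<'E'
from g import *
a=cv2.imread('pics/w5.png').astype(int); b=save('wrist','w6')[:,:,::-1].astype(int)
print('diff disc area',np.abs(a-b)[85:240,215:430].mean(),'background',np.abs(a-b)[60:160,60:200].mean(), get_state()['contact_force'])
print(ticket.sign_off())
E
```

```text
diff disc area 2.3556989247311826 background 1.304904761904762 [-0.17924264  0.35412443 -0.38703948]
the job is handed in; nothing more can be done
None
```

I turned the carousel about 81° counter-clockwise with the closed fingertips, in two gentle pushes on one peg. The canister now stands in front of the chute's mouth, and I have handed the job in. I raised the arm clear before signing off. Contact forces in the move reports stayed around 1 N, and the job took about 14 s of the 61 s.

- **Alignment:** in the last wrist picture the canister is at 158.7–159.3° around the axis and the chute's middle at 159.7–159.9°. That is 0.5–1° short, about 1 mm at the canister. Adding the turn of the pegs to my earlier measurements put it 0.2° (wrist) to about 1° (top camera) past the chute's middle, so the views disagree by about 2° around zero.
- **At rest:** I compared two wrist pictures just before handing in. The disc area differed slightly more than the background (2.4 against 1.3 grey levels). I put this down to image noise or the arm settling, but did not check it further.
- **Other checks:** in the last picture the canister and cartons still stand in their bays. The network's final mask for the canister was wrong (it marked the chute), so I used an ellipse fitted to the lid instead. I did not measure the positions of the tape, mug, brush and jar again, but the fingers did not go near them at low height.

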